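# Open the exhaust filter unit for a filter change

## Task

The dust filter of the exhaust unit on the bench is due for a change. With a fingertip press the orange snap tab right in until the dark lid springs free, then push the lid by its raised step along its guides, off its seat, until the whole filter well is open, and leave it lying flat on the rear deck with the tab sprung back up. Only press and push: do not lift or tip the lid, fling it along or force it against the latched tab, do not touch the old filter in the well, and leave the things round the unit where they are.

Things in the scene. Friction and masses are not known exactly. Their poses are not given: they have to be found in the camera images.
- filter_unit: Exhaust filter unit: fixed pale grey housing 238 x 113 x 52 mm. Origin: centre of its underside, at bench height; its x runs lengthwise from the tab end (-119 mm) to the rear stop (inner face +112 mm, 52 mm high), z up. Filter well open from x = -51 to +9 mm, |y| < 38 mm; behind it the rear deck. Front blocks beside the tab: |y| = 30 to 56 mm, x = -91 to -78 mm, 47.5 mm high.
- lid: Dark grey sliding lid, plate 92 x 100 x 4 mm, 0.06 to 0.13 kg. Origin: centre of its underside; axes as the unit's. Latched: x = -27, z = 40 mm in the unit's frame. Pressing the tab lets spring pins move it 6 mm in +x, where it cannot latch again and the tab may be let go. Well wholly open after 82 mm, rear stop at 93 mm. Once free it slides with 1 to 3 N, along +x only.
- push_face (a point): Middle of the upright front face, looking to the unit's -x, of the lid's raised thumb step: 60 mm wide, from the lid's upper side (44 mm above the bench) to 60 mm; this point is 52 mm above the bench, 16 mm to -x of the lid's origin. Between the tab's pad and the face 36 mm are free with the lid latched, 42 mm once released. Push here towards the unit's +x.
- lid_rail (a point): Middle of the left guide lip on the unit (unit y = +51.5 mm). Both side walls run the unit's length, inner faces |y| = 51.5 mm, tops 45.5 mm above the bench; on them from x = -75 to +7 mm the lips reach inward over the lid's edges to |y| = 46.5 mm, tops 49.5 mm, and hold it down on its seat. Beyond x = +7 mm the lid lies open from above.
- old_filter: Used grey pleated filter cartridge, 56 x 72 x 16 mm, in the well under the lid, its top 34.5 mm above the bench. Origin: centre of its underside. Not to be touched.
- tab: Orange snap tab: sprung tongue 26 mm wide, pivoted at the unit's front end (its origin), with a thumb pad and, at its far end, a catch tooth seen in the small window of the lid.
- tab_pad (a point): Middle of the top of the tab's ribbed thumb pad, 20 mm along the unit's x by 26 mm across, 54 mm above the bench and 14 mm above its surroundings, at x = -89 mm, y = 0 in the unit's frame. Press straight down about 4 mm.
- tab_angle (a joint): Angle of the tab: 0 = up, 0.15 rad = fully in, at its stop (pad 4 mm down). The tooth lets the lid go at about 0.07 rad. Fully in takes about 5 N at the pad. It springs back when let go, but stays partly down until the lid's front edge has passed over the tooth.
- new_filter: New white pleated filter cartridge in a blue frame, 56 x 72 x 16 mm, lying on the bench beside the unit. Bystander.
- tin: Flat round grease tin with a green lid, 54 mm across, 20 mm high, on the bench. Bystander.
- bottle: White plastic bottle, 49 mm across, 94 mm high, standing on the bench. Bystander.

How it is judged:
By the outcome, as a careful person would: the job done as asked, in the order asked, and still so for the second after the job is handed in, with the robot touching nothing.
It also fails if it takes over 38 s, if anything falls off the work surface, if the arm or the gripper's body presses on something with over 40 N, if the wrist force passes 120 N, or if a joint passes its speed limit or range.

## Robot

A 7-joint arm with a two-finger parallel gripper is mounted at the origin on a cart in front of the work surface, level with it; the furniture and walls round the work are solid. World frame = base frame: x ahead of the robot, y to its left, z up, the work surface at z = 0. Lengths are in mm, angles in rad, forces in N, time in s.
With the tool pointing down it reaches from about 400 to 850 mm from the base axis. Payload 10.4 kg.
Tool frame: the origin (TCP) lies between the finger pads; the fingertips stand 8 mm ahead of it and the grasp point (between the pads) lies 11 mm behind it; z points along the fingers, y is the line along which they close (so a half turn about z gives the same grasp; the last joint's range is limited). The gripper opens to 87 mm and grips with 3 to 60 N. Pads are 19 mm wide; open, the fingers measure 117 mm over their backs; the gripper's body (75 mm by 190 mm) begins 51 mm behind the grasp point.
Start: joints at [-1.16, 0.332, -0.065, 1.46, 0.022, 1.35, -0.088], TCP at [262.691, 567.137, 230.576] pointing down, gripper open.
Joint ranges: [-2.6, 2.6], [-0.5, 2.12], [-1.47, 1.34], [0.16, 2.42], [-1.27, 4.41], [0.06, 2.06], [-2.6, 2.6]. Speed limits (rad/s): [2.22, 2.22, 2.79, 2.79, 3.14, 3.14, 3.14].

## Interface

Orientations are given as a unit quaternion [w, x, y, z].
In Python, from station import arm, cams gives the robot as it stands.
- The arm moves only by the tool jog_arm, never from a script. Its argument "targets" is a list of rows, each a list of 5 numbers: the opening in per cent of the stroke, from 0 (shut) to 100 (fully open), then the shift along the tool's x, y, z in mm, then the turn about the tool's z in rad. A call has exactly 8 rows; each row shifts and turns the commanded pose from where the row before left it, along the tool's axes as they then stand; what a row does not reach is not made up. A row lasts 1/12 s, in which the tool goes at most 41.7 mm and 7.16 degrees, less where a joint would pass 70% of its speed; a pose out of reach is approached as far as the arm can. A call with a gripper value outside its range is refused whole. The fingers move at their own pace and stop on an object; "squeeze" is the grip in N (left out, the last holds). Time passes only in rows, so rows that do not move let the fingers close, or fill a call up. It gives the time, the measured TCP pose, the force, the opening and the grip force at its end, in the units of the state.
- arm.observe(): the state, without advancing time (a new reading comes with each control period).
- cams.grab_frame(name): name is "scene" or "top"; returns a dict with "image" (420x560x3 uint8, red, green, blue), "vfov" (degrees; the focal length in pixels is half the picture's height over the tangent of half this angle, whatever the lens; pixels are square), "cx", "cy" (the principal point, pixels), "R" (3x3) and "t" (3): a world point X has camera coordinates R X + t. Camera axes: x right, y down, z forward; pixel columns grow to the right and rows downward; lengths in mm; the calibration is good to about 2 mm. A picture is of the moment at which its call begins. There is no depth.
- arm.hand_in(): hands the job in; it is judged then, once.
Trained networks look in a picture, given as the dict that the camera call returned (one of the last four; its "shot" number tells which), for a name from the list of things; names that differ only in an ending like _2 or _b are one class to them, and where a whole thing is asked for, a point or a joint stands for the part that bears it (a point fixed in the world has none). Each returns a list of dicts, best first, with "p" (0 to 1); they miss things now and then, are a little off and sometimes report something else, mostly with a low value. They report only what shows in the picture. A call takes as long as a camera call.
- cams.masks_of(picture, name): "mask" (420x560 bool, what is visible of it) and "bbox" ([left, top, width, height] in pixels, round what is visible of it).
The state is a dict: "time_s": time; "joint_pos": joint angles; "qvel": joint speeds; "tau": joint torques, N m; "tcp_pos": TCP position; "tool_rot": TCP orientation; "contact_force": force on the tool from outside, world axes, zero at the start; "moment": the same for the moment, N m; "opening": finger opening in mm; "finger_force": force on a finger pad.
Only numpy, scipy, OpenCV 4.12 (cv2) and the standard library are available. Lean on these libraries where they do the work, as an engineer would, in place of code of your own. Each camera call takes 0.05 s, during which the arm holds its last target. There are 200 camera calls.

## Working session

There is one attempt and no reset: what is moved stays moved. The work goes in short steps, Python scripts to look and compute and a tool call to move; the robot and the scene stay as the last step left them, time stands still between calls to the robot, and variables do not carry over. Pictures are saved under pics/ and viewed, at most 10 in all, crops included, and the job is handed in when it is done.

Besides the shell and the picture viewer there is one more tool, called after ">>>" by a JSON object that holds its "method" and its "body". jog_arm: Moves the arm, as the interface text tells. Its arguments: {"type":"object","properties":{"targets":{"type":"array"},"squeeze":{"type":"number"}},"required":["targets"]}

```bash
mkdir -p pics
cat > h.py <<'E'
import numpy as np, cv2
from station import arm, cams
def K(p):
    h=p["image"].shape[0]; f=h/2/np.tan(np.radians(p["vfov"])/2)
    return np.array([[f,0,p["cx"]],[0,f,p["cy"]],[0,0,1]])
def proj(p,X):
    c=np.asarray(X,float).reshape(-1,3)@np.array(p["R"]).T+np.array(p["t"])
    q=c@K(p).T; return q[:,:2]/q[:,2:]
def ray(p,u,v,z):
    R=np.array(p["R"]);t=np.array(p["t"]); C=-R.T@t
    d=R.T@np.linalg.inv(K(p))@np.array([u,v,1.]); return C+d*(z-C[2])/d[2]
def save(p,n): cv2.imwrite("pics/"+n+".png",p["image"][:,:,::-1])
E
python3 - <<'E'
from h import *
print(arm.observe())
for n in ["scene","top"]:
    p=cams.grab_frame(n); save(p,n+"0"); print(n,p["vfov"],-np.array(p["R"]).T@p["t"])
    for o in ["filter_unit","lid","tab","new_filter","tin","bottle"]:
        m=cams.masks_of(p,o)
        for d in m[:1]:
            ys,xs=np.nonzero(d["mask"]); print(o,d["p"],d["bbox"],xs.mean(),ys.mean(),ray(p,xs.mean(),ys.mean(),{"lid":44,"tab":47,"filter_unit":45}.get(o,15)).round(1))
E
```

```text
{'time_s': 0.0, 'joint_pos': array([-1.15956696,  0.3328711 , -0.06473559,  1.46093621,  0.02165451,
        1.34991448, -0.08847807]), 'qvel': array([-0.00164706,  0.00093498,  0.00114199, -0.00109057, -0.00105837,
        0.0011938 , -0.0014943 ]), 'tau': array([-3.97748345e-04, -6.23258328e+01,  2.45315186e-02, -3.89899850e+01,
       -6.13351353e-02,  3.97376704e-02,  1.51847739e-04]), 'tcp_pos': array([262.56105128, 566.75683301, 229.75696803]), 'tool_rot': array([-1.00654112e-04,  2.15174397e-01,  9.76575377e-01, -7.08752535e-04]), 'contact_force': array([ 0.49065056, -0.12034208,  0.09883514]), 'moment': array([ 0.01590966, -0.02294587,  0.04079359]), 'finger_force': 0.0, 'opening': 86.86860340553933}
scene 43.90587351234013 [  34.06448911 -414.69053588  646.02834445]
filter_unit 0.77 [231.0, 180.3, 115.4, 138.9] 290.8110739718064 251.33643365789857 [ 490.6 -109.3   45. ]
lid 0.98 [250.7, 226.3, 74.2, 54.4] 286.92714723926383 251.3370398773006 [ 487.9 -103.9   44. ]
tab 0.87 [261.2, 271.3, 26.7, 28.0] 273.5089463220676 283.2266401590457 [ 422.6 -125.    47. ]
new_filter 0.65 [
[... 227 characters left out ...]
65952235 228.56276791181872 [ 631.1 -171.3   15. ]
top 46.20562695463077 [376.96441391 -57.18947237 975.79396422]
filter_unit 0.96 [244.6, 139.5, 86.2, 136.3] 286.41788682231896 203.3585278986941 [527.4 -93.3  45. ]
lid 0.71 [264.4, 194.9, 57.6, 60.0] 292.4078341013825 222.1442396313364 [ 491.5 -105.3   44. ]
tab 0.56 [292.6, 236.1, 19.3, 33.6] 300.991452991453 255.81196581196582 [ 427.6 -122.2   47. ]
new_filter 0.96 [205.9, 241.1, 47.4, 44.2] 230.1557603686636 264.2967741935484 [410.5  12.6  15. ]
tin 0.73 [340.1, 204.8, 27.5, 25.9] 351.65076660988075 217.06984667802385 [ 507.6 -224.    15. ]
bottle 0.89 [320.1, 151.9, 32.4, 33.1] 335.1937321937322 167.24501424501423 [ 607.8 -191.3   15. ]
```

Run:
```python
import cv2
a=cv2.imread("pics/top0.png")[120:300,190:390]; cv2.imwrite("pics/topc.png",cv2.resize(a,None,fx=3.3,fy=3.3,interpolation=cv2.INTER_CUBIC))
a=cv2.imread("pics/scene0.png")[160:340,160:400]; cv2.imwrite("pics/scenec.png",cv2.resize(a,None,fx=3.3,fy=3.3,interpolation=cv2.INTER_CUBIC))
```

```text
(no output)
```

View pics/topc.png

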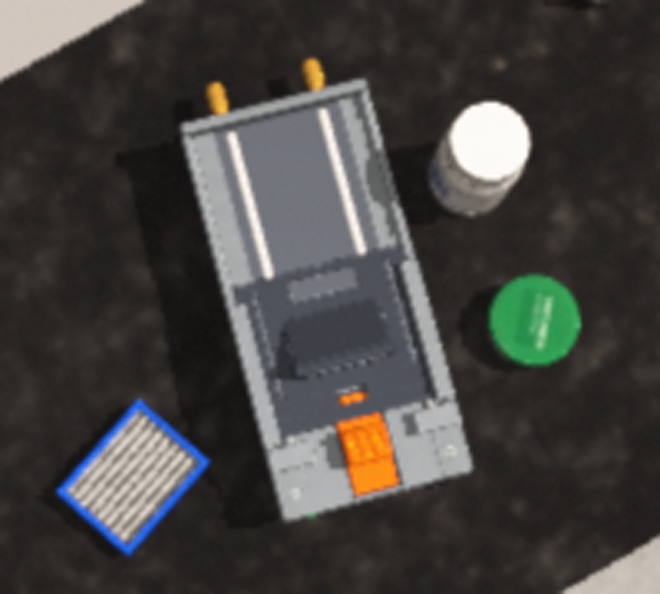

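View pics/scenec.png

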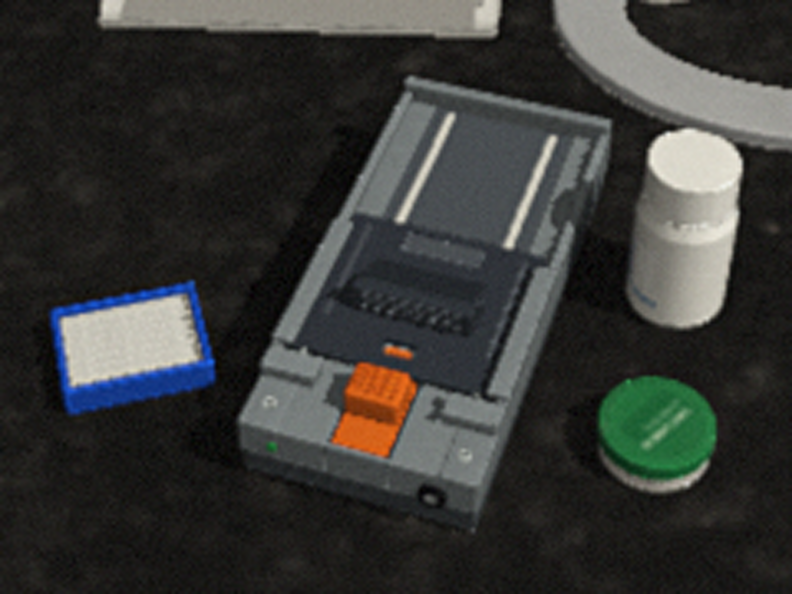

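The top crop shows the unit with its rear stop at the top left (corners about (182,124) and (365,80)) and its front at (287,520)–(472,470), the orange pad at (365,437). The filter is left of it, the tin and bottle right. The scene crop agrees: pad at (382,383), rear corners (408,80) and (611,122). Next I fit the pose to these points.

```bash
cat > fit.py <<'E'
from h import *
from scipy.optimize import least_squares
def T(q,P): 
    c,s=np.cos(q[2]),np.sin(q[2]); P=np.asarray(P,float).reshape(-1,3)
    return np.c_[q[0]+c*P[:,0]-s*P[:,1], q[1]+s*P[:,0]+c*P[:,1], P[:,2]]
E
python3 - <<'E'
from fit import *
obs={"top":((190,120),[((182,124),(119,56.5,52)),((365,80),(119,-56.5,52)),((287,520),(-119,56.5,40)),((472,470),(-119,-56.5,40)),((365,437),(-89,0,54))]),
"scene":((160,160),[((408,80),(119,56.5,52)),((611,122),(119,-56.5,52)),((242,448),(-119,56.5,40)),((475,528),(-119,-56.5,0)),((382,381),(-89,0,54))])}
P={n:cams.grab_frame(n) for n in obs}
def res(q,ns=("top","scene")):
    r=[]
    for n in ns:
        o,l=obs[n]
        for uv,X in l: r.append(proj(P[n],T(q,X))[0]-((np.array(uv)+.5)/3.3-.5+o))
    return np.array(r)
for ns in (("top",),("scene",),("top","scene")):
    s=least_squares(lambda q:res(q,ns).ravel(),[510,-98,.25],loss="soft_l1",x_scale=[10,10,.1]); print(ns,s.x.round(4)); 
print(res(s.x).round(1).tolist())
q=s.x
print("pad",T(q,(-89,0,54)),"face",T(q,(-43,0,52)),"rear",T(q,(112,0,52)))
# overlay
for n,(o,l) in obs.items():
    im=P[n]["image"][:,:,::-1].copy(); im=cv2.resize(im[o[1]:o[1]+180,o[0]:o[0]+220],None,fx=3.3,fy=3.3)
    def L(pts,c):
        uv=((proj(P[n],T(q,pts))-o+.5)*3.3-.5).round().astype(int); cv2.polylines(im,[uv],True,c,1)
    for z,c in((0,(0,255,255)),): L([(-119,56.5,z),(-119,-56.5,z),(119,-56.5,z),(119,56.5,z)],c)
    L([(112,56.5,52),(112,-56.5,52),(119,-56.5,52),(119,56.5,52)],(0,0,255))
    L([(-99,13,54),(-99,-13,54),(-79,-13,54),(-79,13,54)],(255,255,0))
    L([(-43,30,60),(-43,-30,60),(-43,-30,44),(-43,30,44)],(0,255,0))
    L([(-73,50,44),(-73,-50,44),(19,-50,44),(19,50,44)],(255,0,255))
    cv2.imwrite("pics/ov_%s.png"%n,im)
E
python3 -c "
import cv2,numpy as np
a=cv2.imread('pics/ov_top.png');b=cv2.imread('pics/ov_scene.png')
cv2.imwrite('pics/ov.png',cv2.resize(np.hstack([a[:,100:500],b[:,200:650]]),(800,560)))"
```

```text
('top',) [ 5.163665e+02 -9.702720e+01  2.781000e-01]
('scene',) [ 5.149815e+02 -9.729800e+01  2.923000e-01]
('top', 'scene') [ 5.159992e+02 -9.687140e+01  2.847000e-01]
[[-1.2, 0.0], [-0.2, -1.2], [-0.6, 0.6], [0.8, -0.2], [0.8, 1.9], [0.2, -1.6], [1.0, -1.0], [-1.0, -8.1], [1.3, 4.4], [-0.6, 0.6]]
pad [[ 430.58090395 -121.86560915   54.        ]] face [[ 474.72969884 -108.94725361   52.        ]] rear [[623.49194249 -65.41801212  52.        ]]
```

View pics/ov.png

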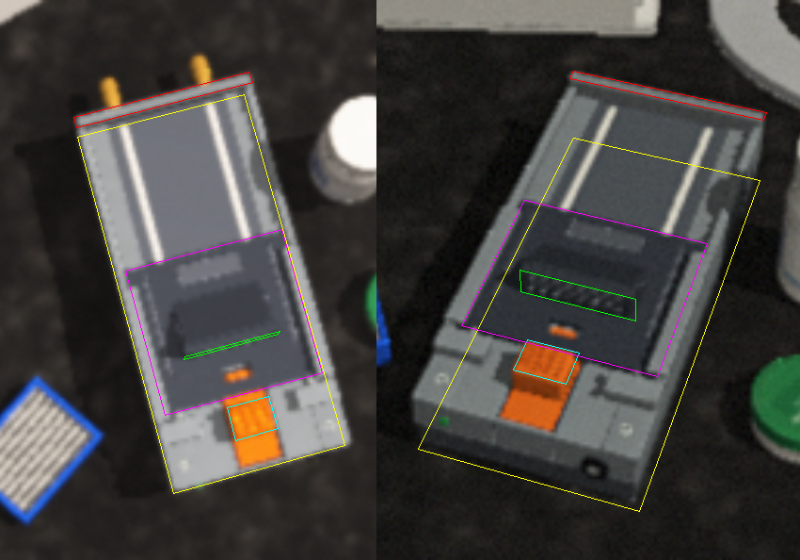

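The top overlay matches the pad, the lid, the step and the rear stop. In the scene view I misread one front corner: the real one is at crop (247,420). I refit with that corrected and plan the approach.

```bash
cat > plan.py <<'E'
from fit import *
def plan(pts,n,yaw,turnrows):
    """from the current pose through world pts with n rows each, turning to heading yaw over turnrows"""
    s=arm.observe(); w,a,b,c=s["tool_rot"]; h=np.arctan2(2*(a*b+w*c),1-2*(b*b+c*c)); p=np.array(s["tcp_pos"])
    d=(yaw-h+np.pi)%(2*np.pi)-np.pi; rows=[]; k=0
    for X,m in zip(pts,n):
        st=(np.array(X)-p)/m
        for _ in range(m):
            x=np.array([np.cos(h),np.sin(h),0]); y=np.array([np.sin(h),-np.cos(h),0])
            dt=-d/turnrows if k<turnrows else 0
            rows.append([0,round(st@x,1),round(st@y,1),round(-st[2],1),round(dt,3)]); h-=dt; k+=1
        p=np.array(X,float)
    return rows
def rep(q):
    s=arm.observe(); w,a,b,c=s["tool_rot"]; h=np.arctan2(2*(a*b+w*c),1-2*(b*b+c*c))
    d=np.array(s["tcp_pos"])-[q[0],q[1],0]; C,S=np.cos(q[2]),np.sin(q[2])
    print("t",s["time_s"],"unit tcp",np.round([C*d[0]+S*d[1],-S*d[0]+C*d[1],d[2]],1),"head err",round(h-q[2],4),"tilt",round(1-2*(a*a+b*b),3),"F",s["contact_force"].round(1),"open",round(s["opening"],1))
E
python3 - <<'E'
from plan import *
obs={"top":((190,120),[((182,124),(119,56.5,52)),((365,80),(119,-56.5,52)),((287,520),(-119,56.5,40)),((472,470),(-119,-56.5,40)),((365,437),(-89,0,54))]),
"scene":((160,160),[((408,80),(119,56.5,52)),((611,122),(119,-56.5,52)),((247,420),(-119,56.5,40)),((382,381),(-89,0,54))])}
P={n:cams.grab_frame(n) for n in obs}
def res(q):
    return np.concatenate([proj(P[n],T(q,X))[0]-((np.array(uv)+.5)/3.3-.5+o) for n,(o,l) in obs.items() for uv,X in l])
s=least_squares(res,[510,-98,.28],loss="soft_l1",x_scale=[10,10,.1]); q=s.x; print(q.round(4),res(q).round(1)); np.save("q.npy",q)
pad=T(q,(-89,0,130))[0]; print(pad)
for i,r in enumerate(plan([(430,300,230),pad],[10,14],q[2],20)): print(r)
rep(q)
E
```

```text
[ 5.163747e+02 -9.715030e+01  2.852000e-01] [-1.  -0.2 -0.1 -1.4 -0.4  0.4  1.  -0.4  1.   1.7  0.4 -1.7  1.3 -1.
 -2.2  0.4 -0.2  0.5]
[ 430.96986543 -122.19043721  130.        ]
[0, np.float64(-26.4), np.float64(-17.2), np.float64(0.1), np.float64(0.121)]
[0, np.float64(-28.3), np.float64(-13.9), np.float64(0.1), np.float64(0.121)]
[0, np.float64(-29.8), np.float64(-10.4), np.float64(0.1), np.float64(0.121)]
[0, np.float64(-30.8), np.float64(-6.7), np.float64(0.1), np.float64(0.121)]
[0, np.float64(-31.4), np.float64(-2.9), np.float64(0.1), np.float64(0.121)]
[0, np.float64(-31.5), np.float64(0.9), np.float64(0.1), np.float64(0.121)]
[0, np.float64(-31.2), np.float64(4.7), np.float64(0.1), np.float64(0.121)]
[0, np.float64(-30.4), np.float64(8.4), np.float64(0.1), np.float64(0.121)]
[0, np.float64(-29.1), np.float64(12.0), np.float64(0.1), np.float64(0.121)]
[0, np.float64(-27.5), np.float64(15.5), np.float64(0.1), np.float64(0.121)]
[0, np.float64(-30.1), np.float64(2.3), np.float64(7.1), np.float64(0.121)]
[0, np.float64(-29.6), np.float64(5.9), np.float64(7.1), np.float64(0.121)
[... 246 characters left out ...]
(-23.4), np.float64(19.0), np.float64(7.1), np.float64(0.121)]
[0, np.float64(-20.9), np.float64(21.7), np.float64(7.1), np.float64(0.121)]
[0, np.float64(-18.2), np.float64(24.1), np.float64(7.1), np.float64(0.121)]
[0, np.float64(-15.1), np.float64(26.1), np.float64(7.1), np.float64(0.121)]
[0, np.float64(-11.9), np.float64(27.7), np.float64(7.1), np.float64(0.121)]
[0, np.float64(-8.4), np.float64(29.0), np.float64(7.1), 0]
[0, np.float64(-8.4), np.float64(29.0), np.float64(7.1), 0]
[0, np.float64(-8.4), np.float64(29.0), np.float64(7.1), 0]
[0, np.float64(-8.4), np.float64(29.0), np.float64(7.1), 0]
t 0.9 unit tcp [-56.5 708.8 230.6] head err 2.4226 tilt -1.0 F [-0.3  0.6  0.3] open 87.0
```

>>> {"method": "jog_arm", "body": {"targets": [[0,-26.4,-17.2,0,0.121],[0,-28.3,-13.9,0,0.121],[0,-29.8,-10.4,0,0.121],[0,-30.8,-6.7,0,0.121],[0,-31.4,-2.9,0,0.121],[0,-31.5,0.9,0,0.121],[0,-31.2,4.7,0,0.121],[0,-30.4,8.4,0,0.121]], "squeeze": 20}}

```text
time_s: 1.57
tcp_pos: [397.3, 352.0, 230.8]
tool_rot: [-0.0, 0.647, 0.762, 0.0]
contact_force: [0.6, -0.2, 0.2]
opening: 41.6
finger_force: 0.0
```

>>> {"method": "jog_arm", "body": {"targets": [[0,-29.1,12,0,0.121],[0,-27.5,15.5,0,0.121],[0,-30.1,2.3,7,0.121],[0,-29.6,5.9,7,0.121],[0,-28.6,9.5,7,0.121],[0,-27.3,12.8,7,0.121],[0,-25.5,16,7,0.121],[0,-23.4,19,7,0.121]]}}

```text
time_s: 2.23
tcp_pos: [430.6, 117.7, 188.4]
tool_rot: [-0.0, 0.928, 0.374, 0.0]
contact_force: [0.4, -0.9, 0.3]
opening: 0.7
finger_force: 0.0
```

Run:
```python
from plan import *
q=np.load("q.npy"); rep(q); print(arm.observe()["joint_pos"].round(2))
for r in plan([T(q,(-89,0,110))[0]],[8],q[2],5): print([float(v) for v in r])
```

```text
t 2.2333 unit tcp [-21.8 230.3 188.4] head err 0.4807 tilt -1.0 F [ 0.4 -0.9  0.3] open 0.7
[-0.75 -0.05  0.38  1.98  0.02  1.21 -1.19]
[0.0, -20.8, 21.6, 9.8, 0.096]
[0.0, -18.6, 23.5, 9.8, 0.096]
[0.0, -16.2, 25.2, 9.8, 0.096]
[0.0, -13.7, 26.7, 9.8, 0.096]
[0.0, -11.1, 27.9, 9.8, 0.096]
[0.0, -8.4, 28.8, 9.8, 0.0]
[0.0, -8.4, 28.8, 9.8, 0.0]
[0.0, -8.4, 28.8, 9.8, 0.0]
```

>>> {"method": "jog_arm", "body": {"targets": [[0,-20.8,21.6,9.8,0.096],[0,-18.6,23.5,9.8,0.096],[0,-16.2,25.2,9.8,0.096],[0,-13.7,26.7,9.8,0.096],[0,-11.1,27.9,9.8,0.096],[0,-8.4,28.8,9.8,0],[0,-8.4,28.8,9.8,0],[0,-8.4,28.8,9.8,0]]}}

```text
time_s: 2.9
tcp_pos: [432.7, -122.3, 110.1]
tool_rot: [-0.0, 0.989, 0.145, 0.001]
contact_force: [1.0, -0.1, 0.2]
opening: 0.5
finger_force: 0.0
```

Run:
```python
from plan import *
q=np.load("q.npy"); rep(q)
o=(190,160)
for n in ["top","scene"]:
    p=cams.grab_frame(n); o=(240,160) if n=="top" else (210,160)
    im=cv2.resize(p["image"][o[1]:o[1]+140,o[0]:o[0]+100,::-1],None,fx=4,fy=4,interpolation=cv2.INTER_CUBIC)
    tip=arm.observe()["tcp_pos"]-[0,0,8]
    for X in (tip,T(q,(-89,0,54))[0]):
        u=((proj(p,X)[0]-o+.5)*4-.5).round().astype(int); cv2.circle(im,tuple(int(v) for v in u),4,(0,255,0),1)
    cv2.imwrite("pics/a_%s.png"%n,im)
cv2.imwrite("pics/a.png",np.hstack([cv2.imread("pics/a_top.png"),cv2.imread("pics/a_scene.png")]))
rep(q)
```

```text
t 2.9 unit tcp [-87.4  -0.6 110.1] head err 0.0066 tilt -1.0 F [ 1.  -0.1  0.2] open 0.5
t 3.0 unit tcp [-89.3  -3.  109.3] head err 0.0006 tilt -1.0 F [ 0.1  0.3 -0.5] open 0.6
```

View pics/a.png

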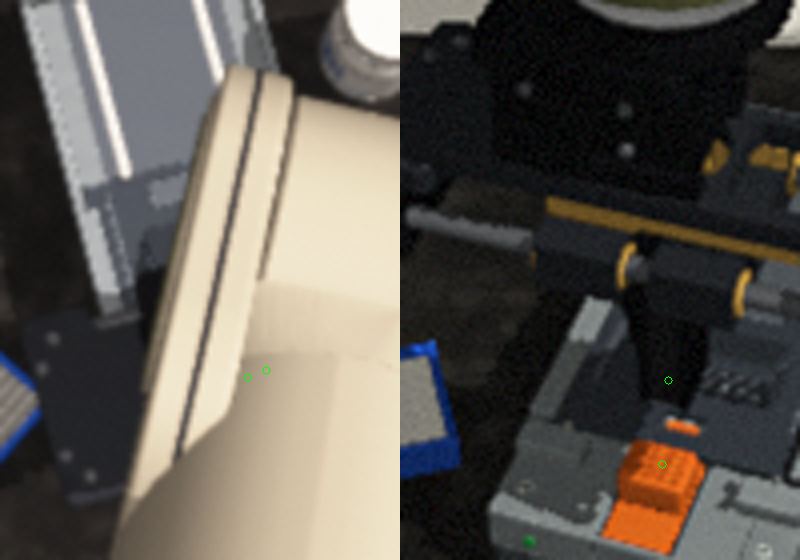

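The scene view shows the fingertip, at (668,400), hanging above and behind the pad, whose centre is at (662,464). The arm settled 3 mm to the unit's -y, so I correct that and come down.

>>> {"method": "jog_arm", "body": {"targets": [[0,0.3,-3,6,0],[0,0,0,7,0],[0,0,0,7,0],[0,0,0,7,0],[0,0,0,7,0],[0,0,0,5,0],[0,0,0,2,0],[0,0,0,0,0]]}}

```text
time_s: 3.67
tcp_pos: [431.8, -117.8, 68.6]
tool_rot: [-0.0, 0.989, 0.145, -0.001]
contact_force: [-0.2, 0.1, 0.7]
opening: 0.4
finger_force: 0.0
```

Run:
```python
from plan import *
q=np.load("q.npy"); rep(q)
p=cams.grab_frame("scene"); o=(210,210)
im=cv2.resize(p["image"][o[1]:o[1]+130,o[0]:o[0]+140,::-1],None,fx=4,fy=4,interpolation=cv2.INTER_CUBIC); cv2.imwrite("pics/b.png",im)
```

```text
t 3.6667 unit tcp [-86.9   4.   68.6] head err 0.0068 tilt -1.0 F [-0.2  0.1  0.7] open 0.4
```

View pics/b.png

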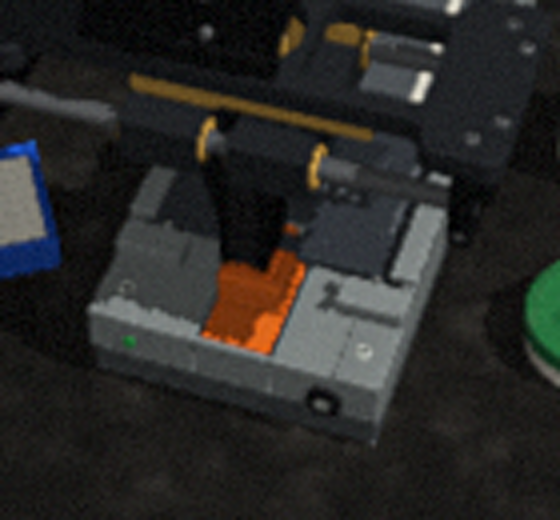

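The tip, at (250,262), is just above the pad but a few mm to its left (unit +y), which agrees with the pose reading. I correct and let it settle.

>>> {"method": "jog_arm", "body": {"targets": [[0,-1,1.5,0,0],[0,-1,1.5,0,0],[0,0,0.5,0,0],[0,0,0,1,0],[0,0,0,1,0],[0,0,0,1,0],[0,0,0,0,0],[0,0,0,0,0]]}}

```text
time_s: 4.38
tcp_pos: [431.2, -121.7, 66.0]
tool_rot: [-0.0, 0.989, 0.145, -0.0]
contact_force: [-0.2, 0.1, 0.4]
opening: 0.5
finger_force: 0.0
```

```bash
python3 -c "
from plan import *
rep(np.load('q.npy'));cams.grab_frame('scene');rep(np.load('q.npy'))"
```

```text
t 4.3833 unit tcp [-88.7   0.4  66. ] head err 0.0067 tilt -1.0 F [-0.2  0.1  0.4] open 0.5
t 4.4333 unit tcp [-88.6   0.3  66.1] head err 0.0067 tilt -1.0 F [ 0.4 -0.   0. ] open 0.7
```

>>> {"method": "jog_arm", "body": {"targets": [[0,0,0,1.2,0],[0,0,0,1.2,0],[0,0,0,1.2,0],[0,0,0,1.2,0],[0,0,0,1,0],[0,0,0,1,0],[0,0,0,0.7,0],[0,0,0,0,0]]}}

```text
time_s: 5.1
tcp_pos: [433.2, -121.4, 59.5]
tool_rot: [0.0, 0.989, 0.146, 0.002]
contact_force: [3.6, 2.3, 6.8]
opening: 0.4
finger_force: 3.9
```

```bash
python3 -c "
from plan import *
rep(np.load('q.npy'))"
```

```text
t 5.1 unit tcp [-86.7   0.2  59.5] head err 0.0072 tilt -1.0 F [3.6 2.3 6.8] open 0.4
```

>>> {"method": "jog_arm", "body": {"targets": [[0,0,0,1,0],[0,0,0,1,0],[0,0,0,0,0],[0,0,0,0,0],[0,0,0,0,0],[0,0,0,0,0],[0,0,0,0,0],[0,0,0,0,0]]}}

```text
time_s: 5.77
tcp_pos: [433.6, -121.3, 58.7]
tool_rot: [-0.0, 0.989, 0.146, 0.002]
contact_force: [-2.7, 4.4, 25.1]
opening: 0.3
finger_force: 12.7
```

Run:
```python
from plan import *
q=np.load("q.npy"); rep(q)
p=cams.grab_frame("scene"); o=(210,180)
im=cv2.resize(p["image"][o[1]:o[1]+140,o[0]:o[0]+140,::-1],None,fx=4,fy=4,interpolation=cv2.INTER_CUBIC); cv2.imwrite("pics/c.png",im)
```

```text
t 5.7667 unit tcp [-86.2   0.1  58.7] head err 0.007 tilt -1.0 F [-2.7  4.4 25.1] open 0.3
```

View pics/c.png

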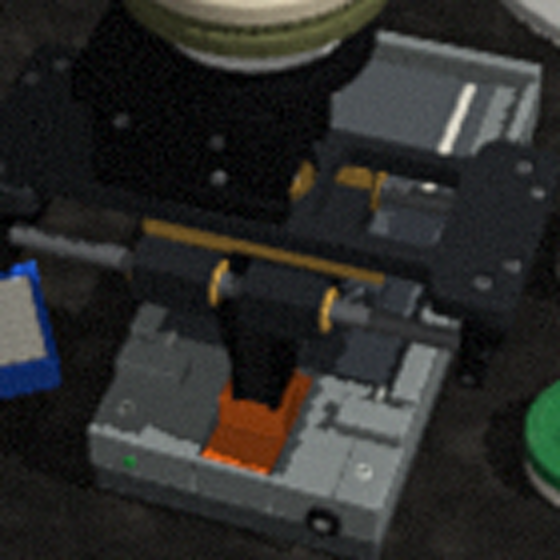

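The tab is pressed in under the tip at (260,395). It is at its stop (25 N), and the gap in front of the lid has grown. I release and check.

>>> {"method": "jog_arm", "body": {"targets": [[0,0,0,-1,0],[0,0,0,-2,0],[0,0,0,-3,0],[0,0,0,-5,0],[0,0,0,-6,0],[0,0,0,-6,0],[0,0,0,-4,0],[0,0,0,0,0]]}}

```text
time_s: 6.48
tcp_pos: [431.8, -121.9, 84.6]
tool_rot: [-0.0, 0.989, 0.145, 0.001]
contact_force: [0.8, 0.1, 0.5]
opening: 0.3
finger_force: 0.0
```

Run:
```python
from plan import *
q=np.load("q.npy"); rep(q)
p=cams.grab_frame("scene"); o=(210,210)
im=p["image"][o[1]:o[1]+120,o[0]:o[0]+130,::-1].copy()
im=cv2.resize(im,None,fx=5,fy=5,interpolation=cv2.INTER_CUBIC)
for x,c in((-73,(0,0,255)),(-67,(0,255,0))):
    u=((proj(p,T(q,[(x,46,44),(x,-46,44)]))-o+.5)*5-.5).round().astype(int); cv2.line(im,tuple(map(int,u[0])),tuple(map(int,u[1])),c,1)
cv2.imwrite("pics/d.png",im)
```

```text
t 6.4833 unit tcp [-88.1   0.1  84.6] head err 0.0065 tilt -1.0 F [0.8 0.1 0.5] open 0.3
```

View pics/d.png

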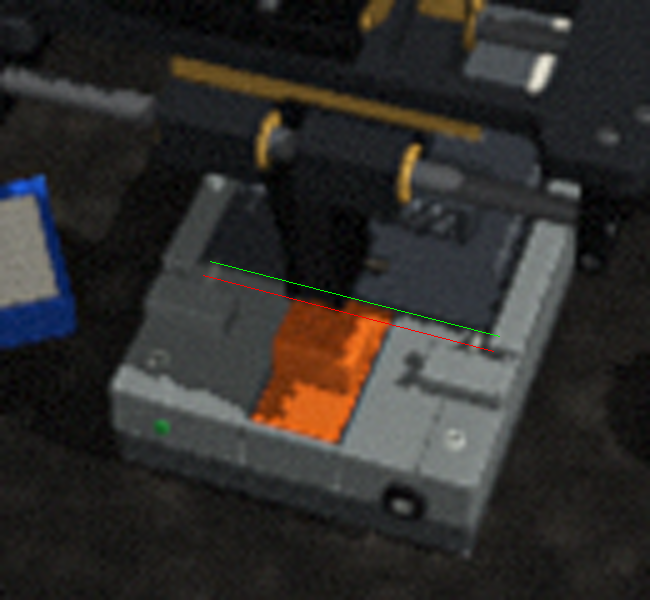

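The lid's front edge lies on the green line (x = -67), so it has sprung free by 6 mm. I move over the gap, then come down.

>>> {"method": "jog_arm", "body": {"targets": [[0,5,0,0,0],[0,8,0,0,0],[0,8,0,0,0],[0,6,0,0,0],[0,3,0,0,0],[0,0,0,2,0],[0,0,0,3,0],[0,0,0,3,0]]}}

```text
time_s: 7.2
tcp_pos: [459.7, -113.3, 75.2]
tool_rot: [-0.0, 0.989, 0.145, -0.0]
contact_force: [-0.5, 0.4, -0.7]
opening: 0.4
finger_force: 0.0
```

>>> {"method": "jog_arm", "body": {"targets": [[0,0,0,4,0],[0,0,0,4,0],[0,0,0,3,0],[0,0,0,2,0],[0,0,0,1,0],[0,0,0,0,0],[0,0,0,0,0],[0,0,0,0,0]]}}

```text
time_s: 7.87
tcp_pos: [460.1, -113.2, 61.8]
tool_rot: [-0.0, 0.989, 0.145, 0.0]
contact_force: [-1.1, -0.0, 0.4]
opening: 0.3
finger_force: 0.0
```

```bash
python3 -c "
from plan import *
rep(np.load('q.npy'))"
```

```text
t 7.8667 unit tcp [-58.5   0.4  61.8] head err 0.0066 tilt -1.0 F [-1.1 -0.   0.4] open 0.3
```

>>> {"method": "jog_arm", "body": {"targets": [[0,0,0,1.5,0],[0,0,0,1.5,0],[0,0,0,1.5,0],[0,2,0,0,0],[0,2,0,0,0],[0,2,0,0,0],[0,2,0,0,0],[0,2,0,0,0]]}}

```text
time_s: 8.53
tcp_pos: [469.9, -110.2, 57.2]
tool_rot: [-0.0, 0.989, 0.145, 0.0]
contact_force: [-0.1, -0.2, -0.7]
opening: 0.7
finger_force: 0.0
```

>>> {"method": "jog_arm", "body": {"targets": [[0,2,0,0,0],[0,2,0,0,0],[0,2,0,0,0],[0,2,0,0,0],[0,2,0,0,0],[0,2,0,0,0],[0,2,0,0,0],[0,2,0,0,0]]}}

```text
time_s: 9.2
tcp_pos: [485.1, -105.6, 57.1]
tool_rot: [-0.0, 0.989, 0.145, 0.0]
contact_force: [-0.4, -0.6, 0.3]
opening: 0.4
finger_force: 0.4
```

```bash
python3 -c "
from plan import *
rep(np.load('q.npy'))"
```

```text
t 9.2 unit tcp [-32.4   0.7  57.1] head err 0.0066 tilt -1.0 F [-0.4 -0.6  0.3] open 0.4
```

>>> {"method": "jog_arm", "body": {"targets": [[0,2.5,0,0,0],[0,2.5,0,0,0],[0,2.5,0,0,0],[0,2.5,0,0,0],[0,2.5,0,0,0],[0,2.5,0,0,0],[0,2.5,0,0,0],[0,2.5,0,0,0]]}}

```text
time_s: 9.87
tcp_pos: [504.3, -99.9, 57.1]
tool_rot: [-0.0, 0.989, 0.145, 0.0]
contact_force: [-0.3, -0.4, 0.1]
opening: 0.1
finger_force: 0.4
```

Run:
```python
from plan import *
q=np.load("q.npy"); rep(q)
p=cams.grab_frame("scene"); o=(210,160)
im=cv2.resize(p["image"][o[1]:o[1]+150,o[0]:o[0]+160,::-1],None,fx=4,fy=4,interpolation=cv2.INTER_CUBIC)
cv2.imwrite("pics/e.png",im)
```

```text
t 9.8667 unit tcp [-12.4   0.8  57.1] head err 0.0065 tilt -1.0 F [-0.3 -0.4  0.1] open 0.1
```

View pics/e.png

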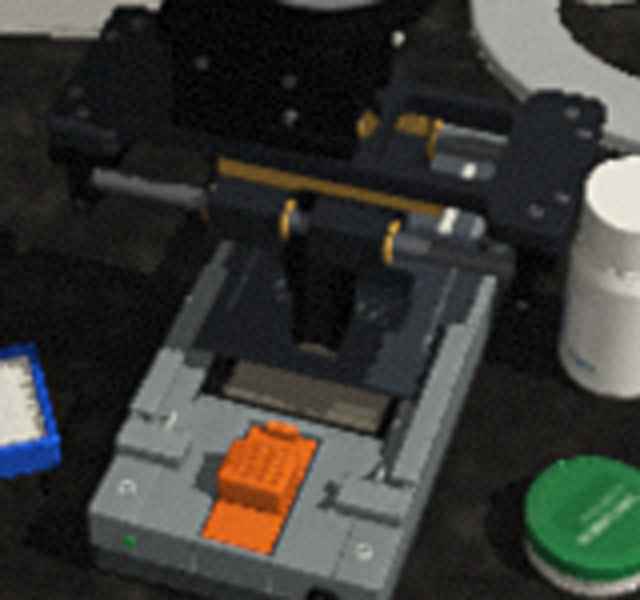

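The lid has slid about half way, with the filter showing in the well at (310,395) and the tab back up at (270,460). The bottle is clear of the fingers, so I continue.

>>> {"method": "jog_arm", "body": {"targets": [[0,2.5,0,0,0],[0,2.5,0,0,0],[0,2.5,0,0,0],[0,2.5,0,0,0],[0,2.5,0,0,0],[0,2.5,0,0,0],[0,2.5,0,0,0],[0,2.5,0,0,0]]}}

```text
time_s: 10.58
tcp_pos: [523.4, -94.1, 57.1]
tool_rot: [-0.0, 0.989, 0.145, 0.0]
contact_force: [-0.8, 0.8, 0.8]
opening: 0.4
finger_force: 0.4
```

>>> {"method": "jog_arm", "body": {"targets": [[0,2.5,0,0,0],[0,2.5,0,0,0],[0,2.5,0,0,0],[0,2.5,0,0,0],[0,2.5,0,0,0],[0,2.5,0,0,0],[0,2,0,0,0],[0,1.5,0,0,0]]}}

```text
time_s: 11.25
tcp_pos: [541.2, -88.8, 57.1]
tool_rot: [-0.0, 0.989, 0.145, 0.0]
contact_force: [-1.4, -0.0, 1.3]
opening: 0.1
finger_force: 0.5
```

Run:
```python
from plan import *
q=np.load("q.npy"); rep(q)
p=cams.grab_frame("scene"); o=(210,140)
im=cv2.resize(p["image"][o[1]:o[1]+150,o[0]:o[0]+160,::-1],None,fx=4,fy=4,interpolation=cv2.INTER_CUBIC)
for x,z,c in((9,44,(0,0,255)),(-51,40,(0,0,255)),(9,40,(255,255,0)),(13,44,(0,255,0))):
    u=((proj(p,T(q,[(x,38,z),(x,-38,z)]))-o+.5)*4-.5).round().astype(int); cv2.line(im,tuple(map(int,u[0])),tuple(map(int,u[1])),c,1)
cv2.imwrite("pics/f.png",im)
```

```text
t 11.25 unit tcp [26.1  1.1 57.1] head err 0.0067 tilt -1.0 F [-1.4 -0.   1.3] open 0.1
```

View pics/f.png

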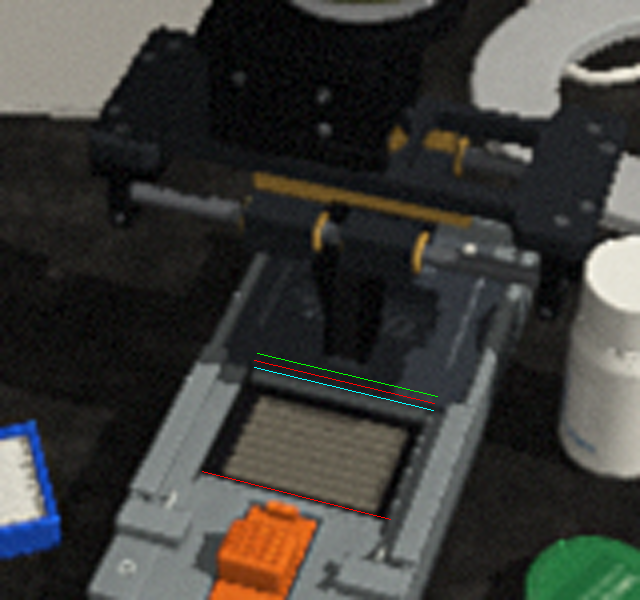

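The lid's front edge lies close to the cyan line (x = 9 mm), at about 79–80 mm of travel. About 8 mm more opens the well fully and stays short of the stop.

>>> {"method": "jog_arm", "body": {"targets": [[0,1.5,0,0,0],[0,1.5,0,0,0],[0,1.5,0,0,0],[0,1.3,0,0,0],[0,1,0,0,0],[0,0.6,0,0,0],[0,0.3,0,0,0],[0,0,0,0,0]]}}

```text
time_s: 11.97
tcp_pos: [548.4, -86.6, 57.1]
tool_rot: [-0.0, 0.989, 0.145, 0.0]
contact_force: [-0.5, -0.9, -1.1]
opening: 0.3
finger_force: 0.1
```

```bash
python3 -c "
from plan import *
rep(np.load('q.npy'))"
```

```text
t 11.9667 unit tcp [33.7  1.1 57.1] head err 0.0066 tilt -1.0 F [-0.5 -0.9 -1.1] open 0.3
```

Travel is now about 86 mm. I back off, raise the tool and move clear.

>>> {"method": "jog_arm", "body": {"targets": [[0,-2,0,0,0],[0,-3,0,0,0],[0,-1,0,-5,0],[0,0,0,-10,0],[0,0,0,-15,0],[0,0,0,-20,0],[0,0,0,-20,0],[0,0,0,-20,0]]}}

```text
time_s: 12.63
tcp_pos: [542.6, -88.6, 149.1]
tool_rot: [-0.0, 0.989, 0.145, 0.0]
contact_force: [-0.4, -0.5, -0.8]
opening: 0.1
finger_force: 0.0
```

>>> {"method": "jog_arm", "body": {"targets": [[0,-10,-20,-15,0],[0,-15,-35,-5,0],[0,-15,-35,0,0],[0,-15,-35,0,0],[0,-15,-35,0,0],[0,-10,-30,0,0],[0,0,-15,0,0],[0,0,0,0,0]]}}

```text
time_s: 13.3
tcp_pos: [405.9, 88.0, 168.2]
tool_rot: [-0.001, 0.989, 0.148, 0.001]
contact_force: [0.4, 0.3, -0.3]
opening: 0.4
finger_force: 0.0
```

Run:
```python
from plan import *
q=np.load("q.npy"); rep(q)
o=(190,120)
p=cams.grab_frame("scene"); o=(180,140)
im=cv2.resize(p["image"][o[1]:o[1]+190,o[0]:o[0]+220,::-1],None,fx=3,fy=3,interpolation=cv2.INTER_CUBIC)
for x,z,c in((9,40,(0,0,255)),(13,44,(0,255,0))):
    u=((proj(p,T(q,[(x,38,z),(x,-38,z)]))-o+.5)*3-.5).round().astype(int); cv2.line(im,tuple(map(int,u[0])),tuple(map(int,u[1])),c,1)
cv2.imwrite("pics/g.png",im)
```

```text
t 13.3 unit tcp [-53.9 208.7 168.2] head err 0.0112 tilt -1.0 F [ 0.4  0.3 -0.3] open 0.4
```

View pics/g.png

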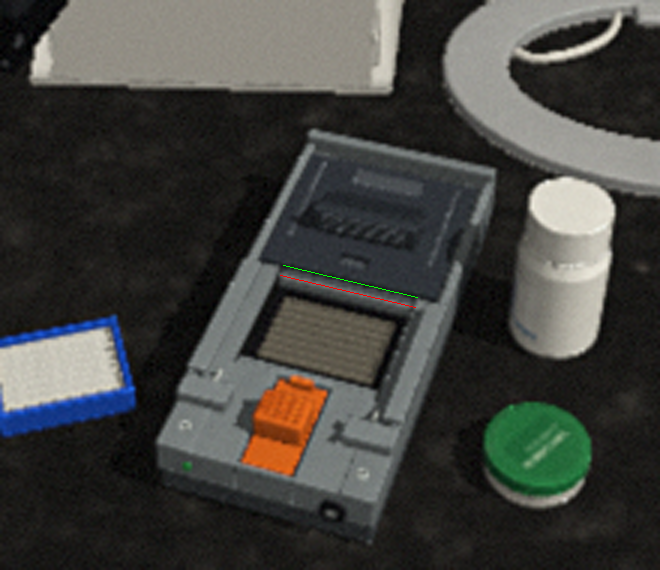

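The well is fully open: its rear edge is on the red line and the lid's front edge on the green line beyond it. The lid lies flat short of the stop, the tab is up at (290,410), and the filter, tin and bottle are in place.

```bash
python3 -c "
from station import arm
print(arm.hand_in())"
```

```text
the job is handed in; nothing more can be done
None
```

The job is handed in at about 13 s: I pressed the tab, the lid sprang free, and I pushed it about 86 mm so the well is fully open, with the lid flat on the rear deck, the tab back up and nothing else disturbed in the final picture.

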